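Press a drill bush flush with the guarded bench press

TASK

The middle brass bush in the jig plate on the bench press still stands proud. Without gripping anything, push the press's sliding table by the outer face of its push plate until it stops fully home under the ram; then reach down through the window in the guard, press the lever's pad down until the ram has driven the bush flush with the plate, let the lever come back up and withdraw. Do not touch the guard at any time, do not grip or hook the push plate from behind, and leave the tools lying about where they are.

Things in the scene. Friction and masses are not known exactly. Their poses are not given: they have to be found in the camera images.
- press: grey cast bench lever press, fixed to the worktop, base 216 x 150 x 18 mm, 239 mm high with its guard; the base stands on four 14 mm rubber feet. Origin on the worktop under the ram's axis; x points to the back of the press (its front with the sloping window faces -x, towards the robot), y to its left, z up. All other numbers in these texts are in this frame. The base reaches from x = -114 to +102 mm; the sliding table comes out on the left (+y) side
- guard: the press's fixed guard, bare sheet metal with clear panes: 112 mm wide (y = -56 to +56 mm), from x = -112 to +100 mm, open below z = 82 mm where the sliding table passes, flat roof at z = 237 mm from x = -11 mm backwards. Its front upper part, from (x -112, z 200) to (x -11, z 237), slopes at 20 degrees (0.35 rad), rising to the back, and holds the window. Nothing of the robot may touch it. Origin and axes as the press
- window (a point): centre of the guard's window, in the plane of its 3 mm sheet, at (-61, 0, 218) mm. The clear opening is 78 mm across (along y) and 80 mm along the slope (0.35 rad), with 14 to 17 mm of frame round it. The point's axes are those of the press; the window's outward normal is (-0.34, 0, 0.94) there. Nothing but the lever lies within 45 mm behind the opening
- pad_top (a point): centre of the top face of the lever's black rubber pad, 46 mm wide (y) and 36 mm long (x), at (-63, 0, 204) mm with the lever up: straight under the window's centre, 14 mm below its plane. It moves with the lever, down by 20 mm when the bush is flush, on an arc of 138 mm radius about a pivot line along y at x = 75, z = 192 mm. The ram moves 0.54 as far as the pad
- lever (a joint): angle of the lever, rad: 0 up (sprung back there), growing as the pad is pressed down; the ram meets the bush at 0.04 to 0.067 and the bush is flush at 0.147, where the lever stops hard. On the pad it takes about 3 N to move the lever and about 8 N to drive the bush; 10 to 15 N at the end are ample
- shuttle (a joint): position of the sliding table, m: 0 fully out to the left, 0.060 fully home against its end stop; it slides towards the press's -y, takes about 3 N to move and stays where it is left
- push_face (a point): point on the outer face (looking to +y) of the table's upright push plate, on its middle line, 15 mm below its upper edge, at z = 74 mm. The plate is dark steel, 62 mm wide (x), 6 mm thick, from z = 34 to 89 mm. At home this face lies at y = +128 mm, 72 mm outside the guard; its axes are those of the press
- push_bar: the steel bar and web behind the push plate, which join it to the sliding table (the table's side of the plate); not to be touched. Origin and axes as the sliding table
- bush_top (a point): centre of the top of the proud brass bush, 18 mm across, in the middle of the 60 x 76 mm jig plate on the sliding table. The plate's upper face lies at z = 64 mm; the bush starts 6 to 8 mm proud of it. Two like bushes beside it are already flush
- bush (a joint): how far the bush has been pressed in, m: starts at 0 to 0.002, 0.008 is flush with the plate and its stop; it stays where it is left
- calliper: steel slide calliper with a black display, 158 mm long, 12 mm high, lying in front of the press; origin under its middle; a bystander
- bench_block: bare hardened steel block 55 x 70 x 18 mm lying close to the left of the press, before the push bar; origin under its middle; a bystander
- salve_tin: flat round tin, 62 mm across, 18 mm high, lying to the right of the press; origin under its middle; a bystander
- file: slim needle file with a reddish handle, 185 mm long, 13 mm high, lying far to the right; origin under its middle; a bystander
- pliers: blue-handled pliers, 131 mm long, 10 mm high, lying at the right rear; origin under their middle; a bystander

How it is judged:
By the outcome, as a careful person would: the job done as asked, in the order asked, and still so for the second after the job is handed in, with the robot touching nothing.
It also fails if it takes over 45 s, if anything falls off the work surface, if the arm or the gripper's body presses on something with over 40 N, if the wrist force passes 120 N, or if a joint passes its speed limit or range.

ROBOT

A 7-joint arm with a two-finger parallel gripper is mounted at the origin on a cart in front of the work surface, level with it; the furniture and walls round the work are solid. World frame = base frame: x ahead of the robot, y to its left, z up, the work surface at z = 0. Lengths are in m, angles in rad, forces in N, time in s.
With the tool pointing down it reaches from about 0.4 to 0.875 m from the base axis. Payload 19.3 kg.
Tool frame: the origin (TCP) lies midway between the tips of the shut fingers; the grasp point (between the pads) lies 19 mm behind it; z points along the fingers, y is the line along which they close (so a half turn about z gives the same grasp; the last joint's range is limited). The gripper opens to 85 mm and grips with 20 to 120 N. Pads are 22 mm wide; open, the fingers measure 114 mm over their backs; the gripper's body (76 mm by 85 mm) begins 54 mm behind the grasp point. The pads swing forward as they close: fully open they stand 13 mm farther back than shut.
Start: joints at [-1.355, 0.521, -0.036, 1.599, 0.021, 1.021, -0.113], TCP at [0.176, 0.6, 0.231] pointing down, gripper open.
Joint ranges: [-2.91, 2.91], [-0.3, 2.13], [-1.5, 1.42], [0.17, 2.43], [-1.26, 4.41], [0.16, 1.93], [-2.52, 2.52]. Speed limits (rad/s): [1.89, 1.89, 2.39, 2.39, 3.01, 3.01, 3.01].

INTERFACE

Orientations are given as [roll, pitch, yaw] about the fixed x, y, z axes, in that order (R = Rz(yaw) Ry(pitch) Rx(roll)).
In Python, from workcell import bot gives the robot as it stands.
- The arm moves only by the tool move_arm, never from a script. Its argument "series" is a list of rows, each a list of 3 entries, a list of its own where there are three numbers: the shift along the tool's x, y, z in cm, then the turn, a rotation vector about the tool's x, y, z in rad, then the opening in per cent of the stroke, from 0 (shut) to 100 (fully open). A call has 1 to 20 rows; each row is the pose to reach, as a shift and turn from the pose commanded when the call began, along the tool's axes at that moment; what a row does not reach only later rows make up. A row lasts 1/12 s, in which the tool goes at most 41.7 mm and 7.16 degrees, less where a joint would pass 70% of its speed; a pose out of reach is approached as far as the arm can. A call with a gripper value outside its range is refused whole. The fingers move at their own pace and stop on an object; "squeeze" is the grip in N (left out, the last holds). Time passes only in rows, so rows that repeat a pose let the fingers close. It gives the time, the measured TCP pose, the force, the opening and the grip force at its end, in the units of the state.
- bot.observe(): the state, without advancing time (a new reading comes with each control period).
- bot.grab_frame(name): name is "side" or "top" or "wrist"; returns (picture, depth): 400x640x3 uint8, red, green, blue; 400x640 float32, m along the optical axis (not along the pixel's ray), 0 where there is no reading.
- bot.camera_params(name): a dict with "fovy" (degrees; the focal length in pixels is half the picture's height over the tangent of half this angle, whatever the lens; pixels are square), "cx", "cy" (the principal point, pixels), "dist_coeffs" ([k1, k2, p1, p2, k3] as OpenCV has them; the pictures are not rectified), "R" (3x3) and "t" (3): a world point X has camera coordinates R X + t; the wrist camera has in their place "tool_from_camera" (4x4, takes a point from camera to tool coordinates, whose origin is the TCP and whose axes are the flange's). Camera axes: x right, y down, z forward; pixel columns grow to the right and rows downward; lengths in m; the calibration is good to about 2 mm. A picture is of the moment at which its call begins: read the wrist's pose just before it. camera_params takes no time and is no camera call.
- bot.job_done(): hands the job in; it is judged then, once.
Trained networks look in the newest picture that a camera, given by its name, has taken for a name from the list of things; names that differ only in an ending like _2 or _b are one class to them, and where a whole thing is asked for, a point or a joint stands for the part that bears it (a point fixed in the world has none). Each returns a list of dicts, best first, with "conf" (0 to 1); they miss things now and then, are a little off and sometimes report something else, mostly with a low value. They report only what shows in the picture. A call takes as long as a camera call.
- bot.find_in(camera, thing): "bbox" ([left, top, right, bottom] in pixels, round what is visible of it).
- bot.trace(camera, thing): "mask" (400x640 bool, what is visible of it) and "bbox" ([left, top, right, bottom] in pixels, round what is visible of it).
The state is a dict: "clock": time; "qpos": joint angles; "qd": joint speeds; "joint_efforts": joint torques, N m; "position": TCP position; "tool_rot": TCP orientation; "force": force on the tool from outside, world axes, zero at the start; "moment": the same for the moment, N m; "grip_width": finger opening in m; "finger_force": force on a finger pad.
Only numpy, scipy, OpenCV 4.12 (cv2) and the standard library are available. Lean on these libraries where they do the work, as an engineer would, in place of code of your own. Each camera call takes 0.05 s, during which the arm holds its last target. There are 200 camera calls.

## Working session

There is one attempt and no reset: what is moved stays moved. The work goes in short steps, Python scripts to look and compute and a tool call to move; the robot and the scene stay as the last step left them, time stands still between calls to the robot, and variables do not carry over. Pictures are saved under pics/ and viewed, at most 10 in all, crops included, and the job is handed in when it is done.

Besides the shell and the picture viewer there is one more tool, called after "Emit:" as a command line: name --argument value ..., lists and objects as JSON in quotes. move_arm: Moves the arm, as the interface text tells. Its arguments: {"type":"object","properties":{"series":{"type":"array"},"squeeze":{"type":"number"}},"required":["series"]}

```bash
mkdir -p pics; cat > h.py <<'E'
import numpy as np, cv2
from workcell import bot
from scipy.spatial.transform import Rotation as Ro
def f(p): return 200/np.tan(np.radians(p['fovy'])/2)
def pts(cam,depth,mask,st=None):
    p=bot.camera_params(cam);v,u=np.nonzero(mask&(depth>0));z=depth[v,u]
    K=np.array([[f(p),0,p['cx']],[0,f(p),p['cy']],[0,0,1]])
    n=cv2.undistortPoints(np.stack([u,v],1).astype(float)[:,None],K,np.array(p['dist_coeffs'],float))[:,0]
    X=np.c_[n*z[:,None],z]
    if cam=='wrist':
        T=np.array(p['tool_from_camera']);X=X@T[:3,:3].T+T[:3,3]
        return X@Ro.from_euler('xyz',st['tool_rot']).as_matrix().T+st['position'],u,v
    return (X-np.array(p['t']))@np.array(p['R']),u,v
def proj(cam,X):
    p=bot.camera_params(cam);K=np.array([[f(p),0,p['cx']],[0,f(p),p['cy']],[0,0,1]])
    return cv2.projectPoints(np.array(X,float),cv2.Rodrigues(np.array(p['R']))[0],np.array(p['t'],float),K,np.array(p['dist_coeffs'],float))[0][:,0]
E
python3 - <<'E'
from h import *
print(bot.observe())
for c in ('top','side'):
    im,d=bot.grab_frame(c);cv2.imwrite(f'pics/{c}0.png',im[:,:,::-1]);np.save(f'{c}d.npy',d)
    for t in ('press','guard','push_face','pad_top','bush_top','bench_block','push_bar','calliper','salve_tin'):
        r=bot.trace(c,t)
        for q in r[:2]:
            X,u,v=pts(c,d,q['mask']);
            print(c,t,round(q['conf'],2),q['bbox'],len(X),np.round(np.median(X,0),3) if len(X) else '',np.round(np.percentile(X,[3,97],axis=0),3).tolist() if len(X) else '')
        if r: np.save(f'{c}_{t}.npy',r[0]['mask'])
E
```

```text
{'clock': 0.0, 'qpos': array([-1.35520293,  0.52202917, -0.03628386,  1.5999606 ,  0.02121207,
        1.02110001, -0.11281017]), 'qd': array([ 0.00109406, -0.00027362, -0.00112595,  0.00016331,  0.00027113,
       -0.00174165, -0.00198015]), 'joint_efforts': array([-8.49961161e-04, -9.27095389e+01,  1.97932407e+00, -3.69929087e+01,
        1.76947145e-02,  8.31427606e-03, -1.80850049e-05]), 'position': array([0.17617179, 0.59932873, 0.23073375]), 'tool_rot': array([-3.14048594e+00,  1.10152278e-04,  2.85574687e+00]), 'force': array([0.75144677, 0.41617358, 0.71589956]), 'moment': array([-0.02282266, -0.01665118, -0.00317569]), 'finger_force': 0.0, 'grip_width': 0.08541139458374565}
top press 0.79 [247.8, 146.4, 360.6, 257.5] 7235 [ 0.555 -0.048  0.216] [[0.448, -0.122, 0.029], [0.649, 0.109, 0.242]]
top guard 0.57 [297.3, 146.9, 360.3, 255.7] 4172 [ 0.574 -0.06   0.238] [[0.448, -0.112, 0.202], [0.65, 0.001, 0.242]]
top push_face 0.91 [249.1, 185.3, 324.6, 219.4] 1094 [0.566 0.045 0.062] [[0.53, -0.029, 0.042], [0.603, 0.125, 0.089]]
top pad_top 0.66 [312.9, 205.7, 334.8, 237.0] 504
[... 1187 characters left out ...]
8.7, 337.6, 236.6] 38 [ 0.564 -0.001  0.071] [[0.557, -0.008, 0.069], [0.572, 0.007, 0.074]]
side bench_block 0.95 [340.5, 251.3, 364.6, 282.3] 583 [0.511 0.075 0.017] [[0.487, 0.037, 0.005], [0.538, 0.102, 0.02]]
side push_bar 0.54 [326.4, 259.1, 335.9, 276.0] 195 [0.574 0.083 0.046] [[0.562, 0.057, 0.042], [0.588, 0.115, 0.077]]
side calliper 0.61 [374.7, 201.0, 402.8, 257.5] 575 [ 0.41  -0.009  0.008] [[0.382, -0.104, -0.001], [0.441, 0.04, 0.013]]
side salve_tin 0.71 [318.7, 226.7, 348.5, 289.0] 1381 [0.571 0.039 0.061] [[0.532, -0.01, 0.041], [0.604, 0.128, 0.088]]
side salve_tin 0.44 [347.3, 174.6, 371.0, 197.2] 371 [ 0.498 -0.049  0.203] [[0.477, -0.103, 0.16], [0.529, -0.027, 0.207]]
```

View images.

```bash
python3 - <<'E'
from h import *
d=np.load('topd.npy');m=np.ones_like(d,bool)
X,u,v=pts('top',d,m)
def box(sel,n):
    r=cv2.minAreaRect((X[sel][:,:2]*1000).astype(np.float32));print(n,sel.sum(),r)
g=(X[:,0]>.4)&(X[:,0]<.7)&(X[:,1]>-.15)&(X[:,1]<.05)
box(g&(X[:,2]>.195)&(X[:,2]<.25),'guard')
box(g&(X[:,2]>.232)&(X[:,2]<.245),'roof'); print('roofz',np.median(X[g&(X[:,2]>.232)&(X[:,2]<.245),2]))
h=(X[:,0]>.5)&(X[:,0]<.63)&(X[:,1]>.1)&(X[:,1]<.15)&(X[:,2]>.075)&(X[:,2]<.1)
box(h,'plate top');
d2=np.load('sided.npy');Y,_,_=pts('side',d2,np.ones_like(d2,bool))
h=(Y[:,0]>.5)&(Y[:,0]<.63)&(Y[:,1]>.11)&(Y[:,1]<.15)&(Y[:,2]>.045)&(Y[:,2]<.085)
P=Y[h];print('face',len(P),np.polyfit(P[:,0],P[:,1],1),P.mean(0),np.percentile(P,[2,98],axis=0))
g=(Y[:,0]>.46)&(Y[:,0]<.66)&(Y[:,1]>-.02)&(Y[:,1]<.03)&(Y[:,2]>.1)&(Y[:,2]<.22)
P=Y[g];print('guardside',len(P),np.polyfit(P[:,0],P[:,1],1),P.mean(0))
a=cv2.imread('pics/top0.png')[110:310,200:440];b=cv2.imread('pics/side0.png')[110:310,260:500]
cv2.imwrite('pics/c0.png',cv2.resize(np.vstack([np.hstack([a,b])]),None,fx=1.66,fy=1.66,interpolation=cv2.INTER_CUBIC))
cv2.imwrite('pics/full.png',cv2.resize(np.hstack([cv2.imread('pics/top0.png'),cv2.imread('pics/side0.png')]),(800,250)))
E
```

```text
guard 4620 ((550.1060791015625, -55.883995056152344), (112.25192260742188, 212.14073181152344), 82.98395538330078)
roof 3276 ((584.1349487304688, -60.052734375), (112.0931396484375, 143.54251098632812), 82.903564453125)
roofz 0.2390258244524079
plate top 131 ((576.7986450195312, 115.21533966064453), (26.17235565185547, 59.84151077270508), 83.40776824951172)
face 196 [-0.09594094  0.17925268] [0.57844329 0.12375629 0.06744247] [[0.54978209 0.11065088 0.04693742]
 [0.60857423 0.12957792 0.08402234]]
guardside 2488 [-0.1117121   0.05976875] [ 0.55689747 -0.00244343  0.16502397]
```

View pics/c0.png

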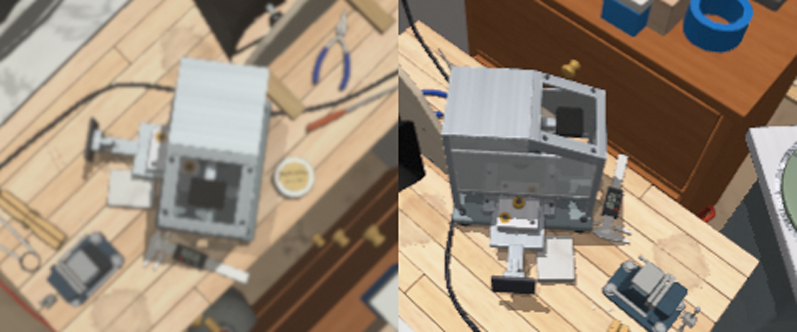

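View pics/full.png

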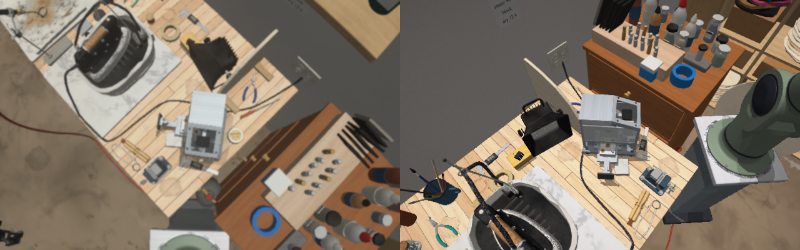

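```bash
cat >> h.py <<'E'
px=np.array([.9925,-.122,0]);py=np.array([.122,.9925,0]);O=np.array([.556,-.0566,0])
def W(p): return O+px*p[0]/1000+py*p[1]/1000+np.array([0,0,p[2]/1000])
def Rt(ax,a):  # tool x=-px, y=py, z down; tilt a about tool axis ax
    return np.stack([-px,py,np.array([0,0,-1.])],1)@Ro.from_rotvec(np.eye(3)[ax]*a).as_matrix()
def go(p,R,s=None):
    s=s or bot.observe();R0=Ro.from_euler('xyz',s['tool_rot']).as_matrix()
    print('shift cm',np.round(R0.T@(W(p)-s['position'])*100,2),'turn',np.round(Ro.from_matrix(R0.T@R).as_rotvec(),3))
def me():
    s=bot.observe();d=s['position']-O;print('press mm',np.round([d@px*1000,d@py*1000,d[2]*1000],1),'z',np.round(Ro.from_euler('xyz',s['tool_rot']).as_matrix().T[2],3),'F',np.round(s['force'],1),'t',s['clock'],'q',np.round(s['qpos'],2))
E
python3 - <<'E'
from h import *
print(np.round(bot.camera_params('wrist')['tool_from_camera'],3))
for c in('top','side'):
    d=np.load(c+'d.npy');X,_,_=pts(c,d,np.ones_like(d,bool))
    xs=np.arange(.1,.85,.05);ys=np.arange(.8,-.15,-.05)
    print(c,xs.round(2))
    for y in ys:
        print(round(y,2),[int(1000*X[k,2].max()) if (k:=(abs(X[:,0]-x)<.025)&(abs(X[:,1]-y)<.025)).any() else -1 for x in xs])
R=Rt(0,-.5);print('tool z',R[:,2])   # want toward -py and down
go((0,245,75),R); go((0,245,200),R)
me()
E
```

```text
[[-0.    -0.954 -0.299  0.076]
 [ 1.    -0.001  0.     0.002]
 [-0.    -0.299  0.954 -0.144]
 [ 0.     0.     0.     1.   ]]
top [0.1  0.15 0.2  0.25 0.3  0.35 0.4  0.45 0.5  0.55 0.6  0.65 0.7  0.75
 0.8 ]
0.8 [-885, -886, -885, -883, -886, -884, -884, -884, -889, 33, -889, -889, -1, -1, -1]
0.75 [-884, -882, -882, -884, -884, -888, -881, -885, -878, 112, 157, -1, -1, -1, -1]
0.7 [-884, -887, -885, -885, -883, -883, -884, -883, -879, -886, -1, -1, -1, -1, 7]
0.65 [-883, -887, 255, -886, -884, -887, -882, -880, -883, -1, -1, -1, -1, 28, 28]
0.6 [-889, -884, 336, -889, -883, -881, -880, -883, -1, -1, -1, -1, 28, 30, 31]
0.55 [-884, 355, 351, -886, -886, -876, -882, -1, -1, -1, -1, 27, 29, 30, 30]
0.5 [-884, 298, -886, -882, -876, -890, -1, -1, -1, -1, 26, 29, 30, 31, 29]
0.45 [-881, -885, -876, -881, -886, -1, -1, -1, -1, 36, 111, 244, 269, 146, 149]
0.4 [-886, -883, -877, -884, -1, -1, -1, -1, 30, 36, 29, 29, 280, 295, 287]
0.35 [-884, -887, -878, -1, -1, -1, -1, 8, 29, 28, 30, 140, 166, 307, 406]
0.3 [-883, -891, -1, -1, -1, -1, 6, 10, 21, 28, 30, 29, 150, 189, 450]
0.25 [-892, -1, 
[... 1491 characters left out ...]
6, 154, 158]
0.15 [2, 4, -887, 3, 3, 76, 80, 44, 3, 90, 89, 13, 23, 25, 157]
0.1 [418, 1, 2, 4, 4, 75, 79, 25, 21, 90, 89, 13, 12, 21, 26]
0.05 [444, 10, 1, 3, 4, 4, 11, 35, 36, 66, 67, 11, 12, 4, 25]
-0.0 [439, 12, -1, 3, 4, 4, 15, 213, 229, 241, 241, 241, 4, 5, 183]
-0.05 [393, 10, -1, -1, 2, 3, 14, 207, 206, 241, 241, 241, 183, 184, 184]
-0.1 [16, 3, 134, 133, -1, 8, 10, 216, 235, 241, 241, 241, 185, 178, 163]
tool z [ 0.05848992  0.47582985 -0.87758256]
shift cm [-50.95 -28.08  15.63] turn [-0.499  0.041 -0.16 ]
shift cm [-50.95 -28.08   3.13] turn [-0.499  0.041 -0.16 ]
press mm [-457.   605.   231.3] z [ 0.  0. -1.] F [-0.3 -0.2 -0.5] t 1.0 q [-1.36  0.52 -0.04  1.6   0.02  1.02 -0.11]
```

```bash
python3 - <<'E'
from h import *
R=Rt(0,.5);print('tool z',R[:,2])
go((0,245,200),R);go((0,220,72),R)
E
```

```text
tool z [-0.05848992 -0.47582985 -0.87758256]
shift cm [-50.95 -28.08   3.13] turn [ 0.499 -0.041 -0.16 ]
shift cm [-51.36 -30.55  15.93] turn [ 0.499 -0.041 -0.16 ]
```

Emit:
move_arm --series '[[[-10, -5, 0.6], [0.1, -0.01, -0.03], 0], [[-20, -11, 1.2], [0.2, -0.02, -0.06], 0], [[-30, -17, 2], [0.3, -0.03, -0.1], 0], [[-40, -22, 2.6], [0.4, -0.04, -0.13], 0], [[-51, -28, 3.1], [0.5, -0.04, -0.16], 0], [[-51, -28, 3.1], [0.5, -0.04, -0.16], 0], [[-51, -28, 3.1], [0.5, -0.04, -0.16], 0], [[-51, -28, 3.1], [0.5, -0.04, -0.16], 0], [[-51, -28, 3.1], [0.5, -0.04, -0.16], 0], [[-51, -28, 3.1], [0.5, -0.04, -0.16], 0], [[-51, -28, 3.1], [0.5, -0.04, -0.16], 0], [[-51, -28, 3.1], [0.5, -0.04, -0.16], 0], [[-51, -28, 3.1], [0.5, -0.04, -0.16], 0], [[-51, -28, 3.1], [0.5, -0.04, -0.16], 0], [[-51, -28, 3.1], [0.5, -0.04, -0.16], 0], [[-51, -28, 3.1], [0.5, -0.04, -0.16], 0], [[-51, -28, 3.1], [0.5, -0.04, -0.16], 0], [[-51, -28, 3.1], [0.5, -0.04, -0.16], 0]]'

```text
clock: 2.5
position: [0.586, 0.1885, 0.2002]
tool_rot: [-2.641, -0.002, 3.021]
force: [-0.2, 0.1, 0.2]
grip_width: 0.0003
finger_force: 0.0
```

```bash
python3 - <<'E'
from h import *
me(); R=Rt(0,.5)
go((0,225,66),R)
s=bot.observe();im,d=bot.grab_frame('wrist');cv2.imwrite('pics/w1.png',im[:,:,::-1])
r=bot.trace('wrist','push_face')
for q in r[:2]:
    X,_,_=pts('wrist',d,q['mask'],s);D=X-O;P=np.c_[D@px,D@py,D[:,2]]*1000
    print(q['conf'],q['bbox'],np.percentile(P,[3,50,97],axis=0).round(0))
X,_,_=pts('wrist',d,d>0,s);D=X-O;P=np.c_[D@px,D@py,D[:,2]]*1000
k=(P[:,2]>80)&(P[:,2]<98)&(abs(P[:,0])<60)&(P[:,1]>160)&(P[:,1]<210);print('edge',k.sum(),np.percentile(P[k],[2,50,98],axis=0).round(1) if k.any() else '')
E
```

```text
press mm [-2.000e-01  2.469e+02  2.002e+02] z [-0.059 -0.476 -0.877] F [-0.2  0.1  0.2] t 2.5 q [-0.68  0.71  0.13  1.46  0.3   1.32  0.75]
shift cm [-0.03  4.51 12.82] turn [-0.    -0.001  0.002]
0.9 [226.3, 140.0, 343.9, 220.9] [[-34.  42.  39.]
 [ -2. 104.  62.]
 [ 35. 188.  90.]]
edge 525 [[-28.6 182.5  80.6]
 [ -0.3 186.8  88.7]
 [ 30.3 188.   91. ]]
```

View pics/w1.png

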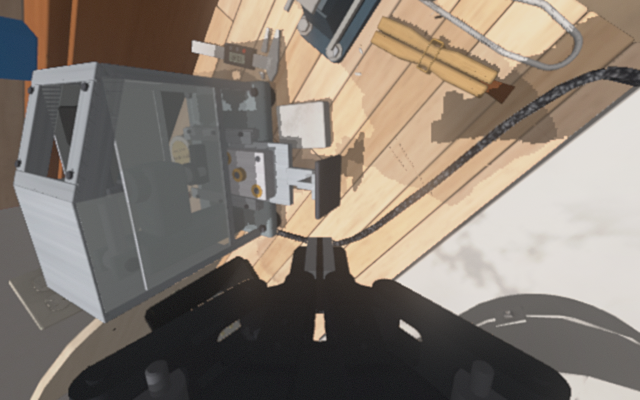

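Emit:
move_arm --series '[[[0, 1.5, 4.2], [0, 0, 0], 0], [[0, 3, 8.4], [0, 0, 0], 0], [[0, 4.5, 12.8], [0, 0, 0], 0], [[0, 4.5, 12.8], [0, 0, 0], 0], [[0, 3.6, 13.3], [0, 0, 0], 0], [[0, 2.9, 13.7], [0, 0, 0], 0], [[0, 2.4, 13.95], [0, 0, 0], 0], [[0, 1.9, 14.2], [0, 0, 0], 0], [[0, 1.4, 14.5], [0, 0, 0], 0], [[0, 0.9, 14.75], [0, 0, 0], 0], [[0, 0.4, 15.05], [0, 0, 0], 0], [[0, -0.1, 15.3], [0, 0, 0], 0], [[0, -0.6, 15.6], [0, 0, 0], 0], [[0, -1.1, 15.85], [0, 0, 0], 0], [[0, -1.6, 16.15], [0, 0, 0], 0], [[0, -1.6, 16.15], [0, 0, 0], 0]]'

```text
clock: 3.93
position: [0.5749, 0.0945, 0.0663]
tool_rot: [-2.639, -0.001, 3.018]
force: [0.1, -0.4, -0.5]
grip_width: 0.0003
finger_force: 0.0
```

```bash
cat > look.py <<'E'
from h import *
import sys
me();s=bot.observe();im,d=bot.grab_frame('wrist');cv2.imwrite('pics/%s.png'%sys.argv[1],im[:,:,::-1])
X,_,_=pts('wrist',d,d>0,s);D=X-O;P=np.c_[D@px,D@py,D[:,2]]*1000
k=(P[:,2]>84)&(P[:,2]<94)&(abs(P[:,0])<40)&(P[:,1]>100)&(P[:,1]<210);print('wrist edge',k.sum(),np.percentile(P[k],[2,50,98],axis=0).round(1) if k.any() else '')
im,d=bot.grab_frame('side');X,_,_=pts('side',d,d>0);D=X-O;P=np.c_[D@px,D@py,D[:,2]]*1000
k=(P[:,2]>84)&(P[:,2]<94)&(abs(P[:,0])<33)&(P[:,1]>100)&(P[:,1]<192);print('side edge',k.sum(),np.percentile(P[k],[2,50,98],axis=0).round(1) if k.any() else '')
E
python3 look.py w2
```

```text
press mm [  0.3 152.2  66.3] z [-0.061 -0.478 -0.876] F [ 0.1 -0.4 -0.5] t 3.9333 q [-0.59  0.82  0.15  1.67  0.37  0.98  0.72]
wrist edge 1571 [[-28.9 142.3  84.3]
 [-10.  147.1  89.2]
 [  6.9 178.6  93.5]]
side edge 0
```

Emit:
move_arm --series '[[[0, -0.3, 0.15], [0, 0, 0], 0], [[0, -0.6, 0.3], [0, 0, 0], 0], [[0, -0.9, 0.5], [0, 0, 0], 0], [[0, -1.1, 0.6], [0, 0, 0], 0], [[0, -1.1, 0.6], [0, 0, 0], 0]]'

```text
clock: 4.45
position: [0.5736, 0.0831, 0.0664]
tool_rot: [-2.64, -0.001, 3.018]
force: [-1.2, -0.3, -1.4]
grip_width: -0.0001
finger_force: 0.2
```

```bash
python3 look.py w3
```

```text
press mm [  0.4 140.8  66.4] z [-0.06  -0.477 -0.877] F [-1.2 -0.3 -1.4] t 4.45 q [-0.58  0.81  0.15  1.69  0.37  0.96  0.73]
wrist edge 1585 [[-28.9 130.8  84.2]
 [-10.  135.8  89.2]
 [  7.1 167.4  93.6]]
side edge 0
```

View pics/w3.png

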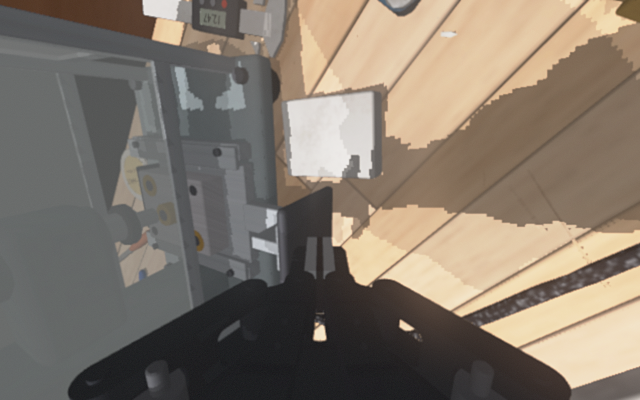

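Emit:
move_arm --series '[[[0, -0.2, 0.1], [0, 0, 0], 0], [[0, -0.35, 0.2], [0, 0, 0], 0], [[0, -0.5, 0.25], [0, 0, 0], 0], [[0, -0.5, 0.25], [0, 0, 0], 0]]'

```text
clock: 4.88
position: [0.5731, 0.078, 0.0666]
tool_rot: [-2.641, -0.001, 3.019]
force: [1.1, 1.3, -0.6]
grip_width: 0.0
finger_force: 0.8
```

Emit:
move_arm --series '[[[0, -0.2, 0.1], [0, 0, 0], 0], [[0, -0.35, 0.2], [0, 0, 0], 0], [[0, -0.5, 0.25], [0, 0, 0], 0], [[0, -0.5, 0.25], [0, 0, 0], 0]]'

```text
clock: 5.22
position: [0.5729, 0.0763, 0.0666]
tool_rot: [-2.646, 0.0, 3.022]
force: [-0.7, 19.6, 2.4]
grip_width: 0.0
finger_force: 9.5
```

```bash
python3 look.py w4
```

```text
press mm [  0.6 134.   66.6] z [-0.057 -0.472 -0.88 ] F [-0.7 19.6  2.4] t 5.2167 q [-0.57  0.81  0.15  1.7   0.38  0.95  0.74]
wrist edge 1533 [[-29.1 124.7  84.3]
 [ -9.9 129.5  89.2]
 [  6.5 159.9  93.3]]
side edge 0
```

Emit:
move_arm --series '[[[0, 1.5, -0.8], [0, 0, 0], 0], [[0, 4.5, -2.4], [0, 0, 0], 0], [[0, 6, -3.2], [0, 0, 0], 0], [[0, 6, -3.2], [0, 0, 0], 0]]'

```text
clock: 5.65
position: [0.5807, 0.1451, 0.0654]
tool_rot: [-2.643, -0.001, 3.023]
force: [0.8, 0.4, -0.4]
grip_width: -0.0001
finger_force: 0.0
```

```bash
python3 - <<'E'
from h import *
me();s=bot.observe();im,d=bot.grab_frame('wrist');cv2.imwrite('pics/w5.png',im[:,:,::-1])
X,_,_=pts('wrist',d,d>0,s);T=(X-s['position'])@Ro.from_euler('xyz',s['tool_rot']).as_matrix()*1000
for z in range(-130,10,10):
    k=(abs(T[:,2]-z)<5)&(abs(T[:,1])<90)&(abs(T[:,0])<60)
    if k.any(): print(z,k.sum(),T[k].min(0).round(),T[k].max(0).round())
D=X-O;P=np.c_[D@px,D@py,D[:,2]]*1000
k=(P[:,2]>84)&(P[:,2]<92)&(abs(P[:,0])<33)&(P[:,1]>100)&(P[:,1]<160);print('edge',k.sum(),np.percentile(P[k],[2,50,98],axis=0).round(1))
R=Rt(1,-.35);print(R.T[2]@px,R.T[2]@py,R[2,2])
go((0,245,330),Rt(0,.5)); n=np.array([-.342,0,.94])
E
```

```text
press mm [-1.000e-01  2.032e+02  6.540e+01] z [-0.058 -0.475 -0.878] F [ 0.8  0.4 -0.4] t 5.65 q [-0.64  0.85  0.13  1.6   0.34  1.04  0.7 ]
-100 3762 [  10.  -58. -103.] [ 21.  60. -95.]
-90 14103 [ -2. -61. -95.] [ 20.  63. -85.]
-80 9993 [-11. -59. -85.] [ 18.  61. -75.]
-70 6081 [-10. -50. -75.] [ 18.  53. -65.]
-60 5534 [-10. -43. -65.] [ 14.  45. -55.]
-50 2559 [-12. -34. -55.] [ 14.  37. -45.]
-40 768 [-12. -20. -45.] [ 13.  23. -35.]
-30 586 [  6. -12. -35.] [ 11.  15. -25.]
-20 513 [  5. -12. -25.] [ 11.  15. -15.]
-10 332 [  6. -12. -15.] [11. 14. -5.]
edge 1231 [[-28.8 124.6  84.2]
 [ -2.1 128.8  88.4]
 [ 29.5 130.4  90.8]]
0.3428773193114559 -6.938893903907228e-18 -0.9393727128473789
shift cm [  0.04  -8.79 -25.33] turn [-0.001 -0.     0.003]
```

View pics/w5.png

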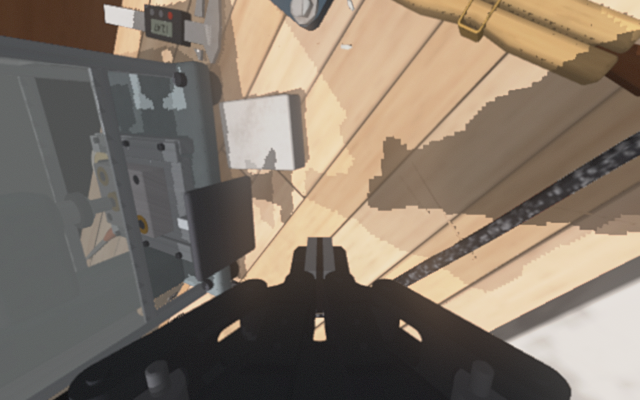

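Emit:
move_arm --series '[[[0, -1.2, -3.6], [0, 0, 0], 0], [[0, -2.5, -7.2], [0, 0, 0], 0], [[0, -3.8, -10.8], [0, 0, 0], 0], [[0, -5, -14.4], [0, 0, 0], 0], [[0, -6.2, -18], [0, 0, 0], 0], [[0, -7.5, -21.6], [0, 0, 0], 0], [[0, -8.8, -25.3], [0, 0, 0], 0], [[0, -8.8, -25.3], [0, 0, 0], 0], [[0, -8.8, -25.3], [0, 0, 0], 0]]'

```text
clock: 6.45
position: [0.5868, 0.1838, 0.3321]
tool_rot: [-2.642, 0.002, 3.018]
force: [0.2, 0.1, -0.6]
grip_width: 0.0001
finger_force: 0.0
```

```bash
python3 - <<'E'
from h import *
me()
for c in('top','side'):
    d0=np.load(c+'d.npy');im,d=bot.grab_frame(c)
    r=bot.find_in(c,'push_face');print([(q['conf'],q['bbox']) for q in r[:1]])
    for dd,(a,b) in((d0,(150,200)),(d,(95,150))):
        X,_,_=pts(c,dd,dd>0);D=X-O;P=np.c_[D@px,D@py,D[:,2]]*1000
        k=(P[:,2]>84)&(P[:,2]<95)&(abs(P[:,0])<33)&(P[:,1]>a)&(P[:,1]<b);print(c,k.sum(),np.percentile(P[k],[2,50,98],axis=0).round(1).tolist() if k.any() else '')
n=np.array([-.342,0,.94])
go(np.array([-63,0,204])+130*n,Rt(1,-.35))
E
```

```text
press mm [  1.3 242.3 332.1] z [-0.058 -0.476 -0.878] F [ 0.2  0.1 -0.6] t 6.45 q [-0.68  0.6   0.15  1.33  0.3   1.55  0.84]
[(0.84, [273.1, 186.4, 346.5, 225.3])]
top 68 [[-29.3, 179.9, 85.6], [-0.3, 182.6, 88.9], [29.0, 185.8, 92.3]]
top 68 [[-28.7, 121.8, 85.1], [0.4, 124.7, 88.7], [29.3, 128.0, 92.6]]
[]
side 79 [[-28.0, 178.7, 84.2], [1.0, 181.9, 88.0], [29.0, 184.8, 90.4]]
side 0 
shift cm [ 10.77 -21.06  11.94] turn [-0.498 -0.345  0.088]
```

Emit:
move_arm --series '[[[1.5, -3, 1.6], [-0.1, -0.07, 0.02], 0], [[3.2, -6, 3.4], [-0.2, -0.14, 0.04], 0], [[4.8, -9, 5.2], [-0.3, -0.2, 0.05], 0], [[6.5, -12, 7], [-0.4, -0.28, 0.07], 0], [[8, -15.5, 8.8], [-0.5, -0.345, 0.09], 0], [[9.5, -18.5, 10.6], [-0.5, -0.345, 0.09], 0], [[10.8, -21.1, 11.9], [-0.5, -0.345, 0.09], 0], [[10.8, -21.1, 11.9], [-0.5, -0.345, 0.09], 0], [[10.8, -21.1, 11.9], [-0.5, -0.345, 0.09], 0], [[10.8, -21.1, 11.9], [-0.5, -0.345, 0.09], 0], [[10.8, -21.1, 11.9], [-0.5, -0.345, 0.09], 0], [[10.8, -21.1, 11.9], [-0.5, -0.345, 0.09], 0]]'

```text
clock: 7.65
position: [0.4499, -0.042, 0.3268]
tool_rot: [3.138, 0.351, 3.018]
force: [-1.0, 0.0, -0.2]
grip_width: -0.0002
finger_force: 0.0
```

```bash
cat > win.py <<'E'
from h import *
import sys
me();s=bot.observe();im,d=bot.grab_frame('wrist');cv2.imwrite('pics/%s.png'%sys.argv[1],im[:,:,::-1])
R0=Ro.from_euler('xyz',s['tool_rot']).as_matrix()
X,u,v=pts('wrist',d,d>0,s);D=X-O;P=np.c_[D@px,D@py,D[:,2]]*1000
T=(X-s['position'])@R0*1000
dist=(P-np.array([-61,0,218]))@np.array([-.342,0,.94])
fr=(abs(dist)<6)&(abs(P[:,1])<62)&(P[:,0]>-120)&(P[:,0]<0)
print('plane off',np.median(dist[fr]),'frame y',np.percentile(P[fr,1],[1,99]).round(1),'x',np.percentile(P[fr,0],[1,99]).round(1))
ins=(dist<-8)&(dist>-60)
sl=(P-np.array([-61,0,218]))@np.array([.94,0,.342])
a=fr&(abs(sl)<20);print('inner y', P[a&(P[:,1]<0),1].max().round(1) if (a&(P[:,1]<0)).any() else '', P[a&(P[:,1]>0),1].min().round(1) if (a&(P[:,1]>0)).any() else '')
b=fr&(abs(P[:,1])<20);print('inner s', sl[b&(sl<0)].max().round(1) if (b&(sl<0)).any() else '', sl[b&(sl>0)].min().round(1) if (b&(sl>0)).any() else '')
r=bot.trace('wrist','pad_top')
for q in r[:1]:
    m=q['mask'][v,u]&ins;print('pad',q['conf'],q['bbox'],m.sum(),np.percentile(P[m],[3,50,97],axis=0).round(1).tolist())
n=np.array([-.342,0,.94])
for h in(25,5,0): go(np.array([-63,0,204])+h*n,Rt(1,-.35))
E
python3 win.py w6
```

```text
press mm [-107.1    1.5  326.8] z [ 0.342 -0.038 -0.939] F [-1.   0.  -0.2] t 7.65 q [-0.35 -0.07  0.25  2.17  0.14  0.7   1.26]
plane off 2.7875882138326284 frame y [-53.5  56.8] x [-110.8   -2.1]
inner y -0.3 2.6
inner s -17.4 41.3
pad 0.65 [294.1, 168.2, 341.1, 237.2] 1500 [[-79.1, -18.9, 193.7], [-55.4, 1.6, 204.8], [4.4, 22.5, 206.4]]
shift cm [ 0.07 -0.17 10.55] turn [ 0.004  0.001 -0.001]
shift cm [ 0.08 -0.18 12.55] turn [ 0.004  0.001 -0.001]
shift cm [ 0.08 -0.18 13.05] turn [ 0.004  0.001 -0.001]
```

View pics/w6.png

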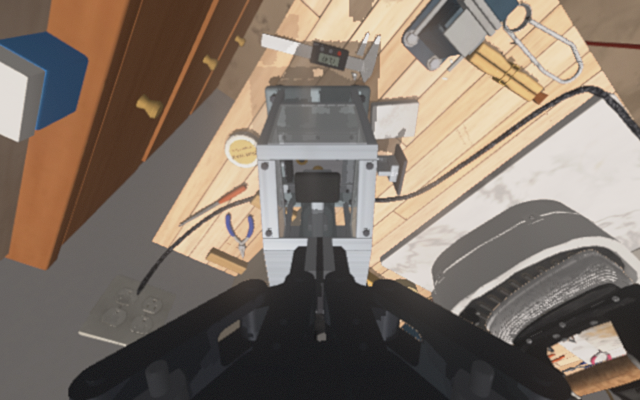

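Emit:
move_arm --series '[[[0, 0, 3], [0, 0, 0], 0], [[0, -0.05, 6], [0, 0, 0], 0], [[0, -0.05, 8.5], [0, 0, 0], 0], [[0, -0.05, 10], [0, 0, 0], 0], [[0, -0.05, 10.5], [0, 0, 0], 0], [[0, -0.05, 10.5], [0, 0, 0], 0]]'

```text
clock: 8.25
position: [0.4852, -0.0472, 0.2275]
tool_rot: [3.138, 0.349, 3.017]
force: [0.7, -0.3, -0.3]
grip_width: 0.0002
finger_force: 0.0
```

```bash
python3 win.py w7
```

```text
press mm [-71.4   0.7 227.5] z [ 0.34  -0.039 -0.94 ] F [ 0.7 -0.3 -0.3] t 8.25 q [-0.31  0.16  0.27  2.24  0.03  0.4   1.38]
plane off 2.7245737529406995 frame y [-53.5  56.7] x [-111.   -11.5]
inner y -0.6 0.6
inner s -17.0 45.3
pad 0.72 [282.8, 197.3, 351.8, 250.2] 1918 [[-79.6, -19.6, 191.6], [-66.3, 0.9, 205.2], [-50.1, 22.8, 206.2]]
shift cm [ 0.1  -0.07  0.15] turn [ 0.004  0.002 -0.002]
shift cm [ 0.11 -0.07  2.15] turn [ 0.004  0.002 -0.002]
shift cm [ 0.11 -0.08  2.65] turn [ 0.004  0.002 -0.002]
```

View pics/w7.png

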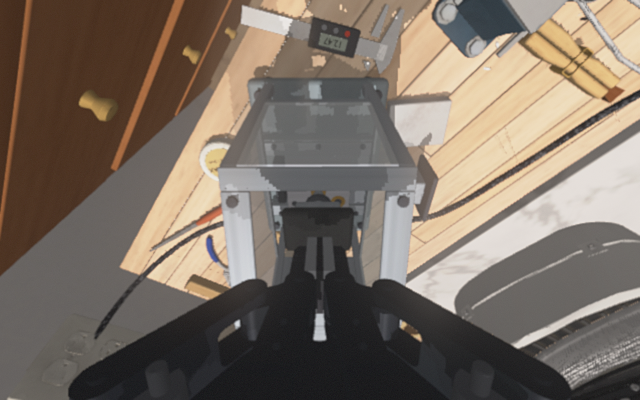

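Emit:
move_arm --series '[[[0, 0, 1], [0, 0, 0], 0], [[0, 0, 1.8], [0, 0, 0], 0], [[0, 0, 2.4], [0, 0, 0], 0], [[0, 0, 2.65], [0, 0, 0], 0], [[0.1, 0, 2.95], [0, 0, 0], 0], [[0.2, 0, 3.2], [0, 0, 0], 0], [[0.3, 0, 3.5], [0, 0, 0], 0], [[0.4, 0, 3.75], [0, 0, 0], 0], [[0.4, 0, 3.75], [0, 0, 0], 0]]'

```text
clock: 9.1
position: [0.4946, -0.0484, 0.1921]
tool_rot: [3.137, 0.352, 3.016]
force: [-1.9, 0.1, 5.8]
grip_width: -0.0
finger_force: 2.6
```

```bash
python3 -c "
from h import *
me()"
```

```text
press mm [-62.    0.6 192.1] z [ 0.343 -0.038 -0.939] F [-1.9  0.1  5.8] t 9.1 q [-0.27  0.24  0.24  2.26 -0.02  0.29  1.42]
```

Emit:
move_arm --series '[[[0.07, 0, 0.2], [0, 0, 0], 0], [[0.14, 0, 0.4], [0, 0, 0], 0], [[0.2, 0, 0.6], [0, 0, 0], 0], [[0.2, 0, 0.6], [0, 0, 0], 0]]'

```text
clock: 9.43
position: [0.4948, -0.0485, 0.1859]
tool_rot: [3.137, 0.352, 3.016]
force: [-3.3, 0.7, 6.4]
grip_width: -0.0001
finger_force: 3.1
```

Emit:
move_arm --series '[[[0.07, 0, 0.2], [0, 0, 0], 0], [[0.12, 0, 0.35], [0, 0, 0], 0], [[0.17, 0, 0.5], [0, 0, 0], 0], [[0.17, 0, 0.5], [0, 0, 0], 0]]'

```text
clock: 9.77
position: [0.4953, -0.0485, 0.1819]
tool_rot: [3.136, 0.354, 3.016]
force: [-22.5, 3.8, 49.5]
grip_width: -0.0001
finger_force: 26.1
```

Emit:
move_arm --series '[[[-0.1, 0, -0.25], [0, 0, 0], 0], [[-0.3, 0, -0.8], [0, 0, 0], 0], [[-0.55, 0, -1.5], [0, 0, 0], 0], [[-0.75, 0, -2.1], [0, 0, 0], 0], [[-0.75, 0, -3], [0, 0, 0], 0], [[-0.75, 0, -5], [0, 0, 0], 0], [[-0.75, 0, -8], [0, 0, 0], 0], [[-0.75, 0, -11.5], [0, 0, 0], 0], [[-0.75, 0, -15], [0, 0, 0], 0], [[-0.75, 0, -18], [0, 0, 0], 0], [[-0.75, 0, -18], [0, 0, 0], 0], [[-0.75, 0, -18], [0, 0, 0], 0]]'

```text
clock: 10.77
position: [0.4402, -0.0424, 0.3539]
tool_rot: [3.135, 0.355, 3.016]
force: [0.1, -0.4, -0.3]
grip_width: -0.0003
finger_force: 0.0
```

```bash
python3 win.py w8; python3 - <<'E'
from h import *
im,d=bot.grab_frame('side');r=bot.trace('side','bush_top')
X,u,v=pts('side',d,d>0);D=X-O;P=np.c_[D@px,D@py,D[:,2]]*1000
for q in r[:2]:
    m=q['mask'][v,u];print(q['conf'],q['bbox'],np.percentile(P[m],[5,50,95],axis=0).round(1).tolist())
for c in (0,-22,22): 
    k=np.hypot(P[:,0],P[:,1])<7;
k=(P[:,2]>55)&(P[:,2]<80)&(np.hypot(P[:,0],P[:,1])<7);print('bush',k.sum(),np.median(P[k],0) if k.any() else '')
s=bot.observe();im2,d2=bot.grab_frame('wrist')
a=cv2.imread('pics/w8.png')[100:300,220:440];b=im[130:310,260:440,::-1]
cv2.imwrite('pics/end.png',np.hstack([cv2.resize(a,(440,400)),cv2.resize(b,(360,400))[:, :360]]))
E
```

```text
press mm [-116.7   -0.   353.9] z [ 0.346 -0.037 -0.938] F [ 0.1 -0.4 -0.3] t 10.7667 q [-0.39 -0.12  0.27  2.14  0.16  0.78  1.24]
plane off 2.785114160644275 frame y [-53.5  57. ] x [-110.8   -1.4]
inner y -4.0 2.4
inner s -16.3 41.5
pad 0.93 [297.4, 162.0, 339.2, 226.4] 1268 [[-79.2, -19.0, 194.1], [-54.8, 2.3, 204.8], [3.3, 22.6, 206.4]]
shift cm [ 0.02 -0.03 13.23] turn [ 0.004  0.002 -0.003]
shift cm [ 0.02 -0.04 15.23] turn [ 0.004  0.002 -0.003]
shift cm [ 0.02 -0.04 15.73] turn [ 0.004  0.002 -0.003]
bush 0
```

View pics/end.png

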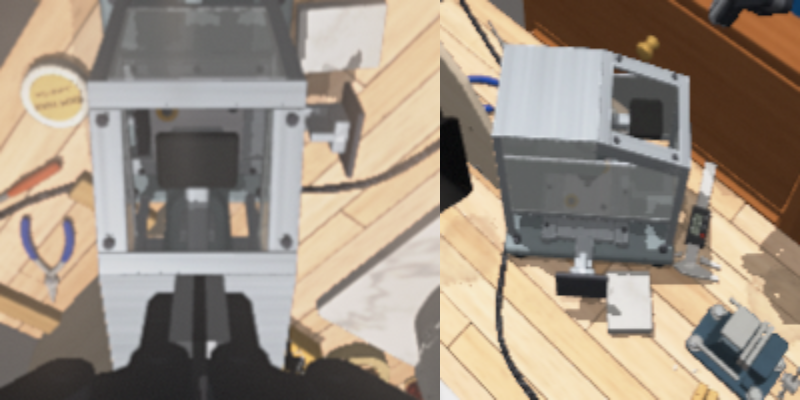

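```bash
python3 -c "
from workcell import bot
print(bot.job_done())"
```

```text
the job is handed in; nothing more can be done
None
```

The job is handed in: the table was pushed until it stopped hard at home, the pad was pressed to the lever's hard stop, and the lever came back up. The arm is withdrawn, and I saw no sign of touching the guard or moving the tools. Force on the fingers briefly peaked near 55 N at the lever's stop. I could not see the bush itself afterwards, so that it is flush is inferred from the lever reaching its stop.

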